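# Sort the carving gouges by length into their tool rests

## Robot

A 6-joint arm with a two-finger parallel gripper is mounted at the origin on a cart in front of the work surface, level with it; the furniture and walls round the work are solid. World frame = base frame: x ahead of the robot, y to its left, z up, the work surface at z = 0. Lengths are in m, angles in rad, forces in N, time in s.
With the tool pointing down it reaches from about 0.3 to 0.775 m from the base axis. Payload 14.6 kg.
Tool frame: the origin (TCP) lies midway between the tips of the shut fingers; the grasp point (between the pads) lies 19 mm behind it (ctrl.pinch_z is the distance from the TCP to the grasp point, in m); z points along the fingers, y is the line along which they close (so a half turn about z gives the same grasp; the last joint's range is limited). The gripper opens to 94 mm and grips with 3 to 60 N. Pads are 16 mm wide; open, the fingers measure 119 mm over their backs; the gripper's body (75 mm by 177 mm) begins 78 mm behind the grasp point.
Start: joints at [-1.338, 0.3, 1.521, -0, 1.321, -0.067], TCP at [0.162, -0.525, 0.205] pointing down, gripper open.
Joint ranges: [-3.03, 3.03], [-0.79, 2.21], [0.23, 2.52], [-1.04, 4.18], [0, 3.07], [-2.55, 2.55]. Speed limits (rad/s): [2.22, 2.22, 2.57, 3.14, 3.14, 3.14].

## Interface

Orientations are given as [roll, pitch, yaw] about the fixed x, y, z axes, in that order (R = Rz(yaw) Ry(pitch) Rx(roll)).
In Python, from station import ctrl gives the robot as it stands.
- The arm moves only by the tool jog_arm, never from a script. Its argument "motion" is a list of rows, each a list of 7 numbers: the shift along the tool's x, y, z in m, then the turn, a rotation vector about the tool's x, y, z in rad, then the opening, from -1 (shut) to 1 (fully open). In form: [[tx, ty, tz, rx, ry, rz, gripper], ...]. A call has 1 to 5 rows; each row shifts and turns the commanded pose from where the row before left it, along the tool's axes as they then stand; what a row does not reach is not made up. A row lasts 1/10 s, in which the tool goes at most 50 mm and 8.59 degrees, less where a joint would pass 70% of its speed; a pose out of reach is approached as far as the arm can. A call is refused whole if a number of a shift passes 0.05 or a number of a turn 0.15, either way. A call with a gripper value outside its range is refused whole. The fingers move at their own pace and stop on an object; "squeeze" is the grip in N (left out, the last holds). Time passes only in rows, so rows that do not move let the fingers close. It gives the time, the measured TCP pose, the force, the opening and the grip force at its end, in the units of the state.
- ctrl.get_obs(): the state, without advancing time (a new reading comes with each control period).
- ctrl.camera(name): name is "scene" or "top" or "wrist"; returns the picture (420x560x3 uint8, red, green, blue); there is no depth.
- ctrl.camera_model(name): a dict with "intrinsics" (3x3 intrinsics, pixels), "rvec" (rotation vector, rad) and "tvec" (3), from world to camera coordinates, as OpenCV has them. Camera axes: x right, y down, z forward; pixel columns grow to the right and rows downward; lengths in m; the calibration is good to about 2 mm. A picture is of the moment at which its call begins: read the wrist's pose just before it. camera_model takes no time and is no camera call; for the wrist camera it gives the pose at the moment of the call.
- ctrl.hand_in(): hands the job in; it is judged then, once.
The state is a dict: "time_s": time; "qpos": joint angles; "joint_vel": joint speeds; "tau": joint torques, N m; "ee_pos": TCP position; "eef_rot": TCP orientation; "force": force on the tool from outside, world axes, zero at the start; "moment": the same for the moment, N m; "grip_width": finger opening in m; "grip_force": force on a finger pad.
Only numpy, scipy, OpenCV 4.12 (cv2) and the standard library are available. Lean on these libraries where they do the work, as an engineer would, in place of code of your own. Each camera call takes 0.05 s, during which the arm holds its last target. There are 200 camera calls.

## Task

Sort the four carving gouges that lie on and to the right of the two wooden rests by length: the two short ones each in a lane of the shorter wooden rest, the two long ones each in a lane of the longer one. Lay each gouge on both rails of its rest with its handle towards the robot, centred so that it does not stick out past the ends of the base board, and let go. Leave the sanding block, the jar and the spray bottle where they stand.

Things in the scene. Friction and masses are not known exactly. Their poses are not given: they have to be found in the camera images.
- long_rack: the longer of two fixed wooden tool rests; base board 220 (x) x 112 (y) x 10 mm. Origin: centre of its underside; x away from the robot (within 0.2 rad), y left, z up. Two cross rails 10 mm thick at x = -71 and -5 mm, tops at z = 32. On each, dowel pins 8 mm thick, tops at z = 46, at y = -44, -12, 12, 44 mm: two lanes along x, at y = +28 and -28 mm, 24 mm wide between pins
- short_rack: the shorter of two fixed wooden tool rests; base board 170 (x) x 112 (y) x 10 mm. Origin: centre of its underside; x away from the robot (within 0.2 rad), y left, z up. Two cross rails 10 mm thick at x = -61 and 5 mm, tops at z = 32. On each, dowel pins 8 mm thick, tops at z = 46, at y = -44, -12, 12, 44 mm: two lanes along x, at y = +28 and -28 mm, 24 mm wide between pins
- short_gouge_a: one of two short carving gouges, 150 mm long, about 35 g. Origin: half way along, on its underside; y along it towards the handle's end, z up (may roll about y). Wooden handle 16 mm thick from y = -18 to 75 mm, slim blade beyond; grasp at y = 28. Starts in the +y lane of the longer rest, y = 28 about midway between the rails
- short_gouge_b: one of two short carving gouges, 150 mm long, about 35 g. Origin: half way along, on its underside; y along it towards the handle's end, z up (may roll about y). Wooden handle 16 mm thick from y = -18 to 75 mm, slim blade beyond; grasp at y = 28. Starts in the -y lane of the longer rest, y = 28 about midway between the rails
- long_gouge_a: one of two long carving gouges, 200 mm long, about 35 g. Origin: half way along, on its underside; y along it towards the handle's end, z up (may roll about y). Wooden handle 16 mm thick from y = -24 to 100 mm, slim blade beyond; grasp at y = 38. Starts in the +y lane of the shorter rest (other lane empty), y = 38 about midway between the rails
- long_gouge_b: one of two long carving gouges, 200 mm long, about 35 g. Origin: half way along, on its underside; y along it towards the handle's end, z up (may roll about y). Wooden handle 16 mm thick from y = -24 to 100 mm, slim blade beyond; grasp at y = 38. Starts on the table, right of the rests
- short_gouge_a_mid (a point): on the axis of short_gouge_a, half way along it, 7.5 mm above its origin; axes as the gouge's; about 38 mm above the table when it lies on rails
- short_gouge_a_butt (a point): on the axis of short_gouge_a at the end of its wooden handle, 75 mm from short_gouge_a_mid
- short_gouge_b_mid (a point): on the axis of short_gouge_b, half way along it, 7.5 mm above its origin; axes as the gouge's; about 38 mm above the table when it lies on rails
- short_gouge_b_butt (a point): on the axis of short_gouge_b at the end of its wooden handle, 75 mm from short_gouge_b_mid
- long_gouge_a_mid (a point): on the axis of long_gouge_a, half way along it, 7.5 mm above its origin; axes as the gouge's; about 38 mm above the table when it lies on rails
- long_gouge_a_butt (a point): on the axis of long_gouge_a at the end of its wooden handle, 100 mm from long_gouge_a_mid
- long_gouge_b_mid (a point): on the axis of long_gouge_b, half way along it, 7.5 mm above its origin; axes as the gouge's; about 38 mm above the table when it lies on rails
- long_gouge_b_butt (a point): on the axis of long_gouge_b at the end of its wooden handle, 100 mm from long_gouge_b_mid
- sanding_block: bystander: brown sanding block lying flat, 98 mm long (its y) x 54 x 28 mm high, between the rests and the gouge on the table. Origin: centre of underside
- pigment_jar: bystander: clear jar with a red lid, 62 mm across, 86 mm tall, left of the rests. Origin: centre of underside
- spray_bottle: bystander: green spray bottle with a yellow head, 122 (its y) x 60 mm, 249 mm tall, behind and right of the rests. Origin: centre of underside
- long_rack_left (a point): lane at y = 28 mm of long_rack: point on its centre line, midway between the two rails (x = -38 mm), level with their tops (z = 32 mm). A gouge lies here with its handle on both rails; fingers fit between the rails (56 mm clear along x) down to the board
- long_rack_right (a point): lane at y = -28 mm of long_rack: point on its centre line, midway between the two rails (x = -38 mm), level with their tops (z = 32 mm). A gouge lies here with its handle on both rails; fingers fit between the rails (56 mm clear along x) down to the board
- short_rack_left (a point): lane at y = 28 mm of short_rack: point on its centre line, midway between the two rails (x = -28 mm), level with their tops (z = 32 mm). A gouge lies here with its handle on both rails; fingers fit between the rails (56 mm clear along x) down to the board
- short_rack_right (a point): lane at y = -28 mm of short_rack: point on its centre line, midway between the two rails (x = -28 mm), level with their tops (z = 32 mm). A gouge lies here with its handle on both rails; fingers fit between the rails (56 mm clear along x) down to the board
Things that resemble listed ones, but are neither listed nor needed, are in the scene too. Leave any green look-alike of the short_gouge_a alone.

How it is judged:
At the end, for the whole second after the job is handed in: each gouge lies on both rails in a lane of the rest of its length: middle within 16 mm of the board's middle lengthwise, 11 mm of the lane's centre line and 34 to 48 mm up, within 0.15 rad of the lane, handle end at least 40 mm robotward of the board's middle; at rest (x of short_gouge_a_mid in the frame of short_rack between -0.016 and 0.016 m and z of short_gouge_a_mid in the frame of short_rack between 0.034 and 0.048 m and (y of short_gouge_a_mid in the frame of short_rack between 0.017 and 0.039 m or y of short_gouge_a_mid in the frame of short_rack between -0.039 and -0.017 m) and x of each of short_gouge_a_butt, short_gouge_b_butt in the frame of short_rack below -0.04 m and angle between the y axis of each of short_gouge_a, short_gouge_b and the x axis of short_rack, either way round below 0.15 rad and linear speed of each of short_gouge_a, short_gouge_b, long_gouge_a, long_gouge_b below 0.02 m/s and x of short_gouge_b_mid in the frame of short_rack between -0.016 and 0.016 m and z of short_gouge_b_mid in the frame of short_rack between 0.034 and 0.048 m and (y of short_gouge_b_mid in the frame of short_rack between 0.017 and 0.039 m or y of short_gouge_b_mid in the frame of short_rack between -0.039 and -0.017 m) and x of long_gouge_a_mid in the frame of long_rack between -0.016 and 0.016 m and z of long_gouge_a_mid in the frame of long_rack between 0.034 and 0.048 m and (y of long_gouge_a_mid in the frame of long_rack between 0.017 and 0.039 m or y of long_gouge_a_mid in the frame of long_rack between -0.039 and -0.017 m) and x of each of long_gouge_a_butt, long_gouge_b_butt in the frame of long_rack below -0.04 m and angle between the y axis of each of long_gouge_a, long_gouge_b and the x axis of long_rack, either way round below 0.15 rad and x of long_gouge_b_mid in the frame of long_rack between -0.016 and 0.016 m and z of long_gouge_b_mid in the frame of long_rack between 0.034 and 0.048 m and (y of long_gouge_b_mid in the frame of long_rack between 0.017 and 0.039 m or y of long_gouge_b_mid in the frame of long_rack between -0.039 and -0.017 m)); the robot touches nothing.
It fails at once if the sanding block is pushed more than 20 mm or tipped (distance of sanding_block from where it was at the start of the episode above 0.02 m or angle between sanding_block's own z axis and vertical above 0.3 rad).
It fails at once if the jar is pushed more than 20 mm or tipped (distance of pigment_jar from where it was at the start of the episode above 0.02 m or angle between pigment_jar's own z axis and vertical above 0.3 rad).
It fails at once if the spray bottle is pushed more than 20 mm or tipped (distance of spray_bottle from where it was at the start of the episode above 0.02 m or angle between spray_bottle's own z axis and vertical above 0.3 rad).
It also fails if it takes over 72 s, if anything falls off the work surface, if the arm or the gripper's body presses on something with over 40 N, if the wrist force passes 120 N, or if a joint passes its speed limit or range.

## Working session

There is one attempt and no reset: what is moved stays moved. The work goes in short steps, Python scripts to look and compute and a tool call to move; the robot and the scene stay as the last step left them, time stands still between calls to the robot, and variables do not carry over. Pictures are saved under pics/ and viewed, at most 10 in all, crops included, and the job is handed in when it is done.

Besides the shell and the picture viewer there is one more tool, called in YAML: its name, and indented under it one key for each argument. jog_arm: Moves the arm, as the interface text tells. Its arguments: {"type":"object","properties":{"motion":{"type":"array"},"squeeze":{"type":"number"}},"required":["motion"]}

```bash
ls; mkdir -p pics
python3 - <<'E'
from station import ctrl
import cv2
o=ctrl.get_obs();print(o['time_s'],o['ee_pos'],o['eef_rot'],o['grip_width'],ctrl.pinch_z)
for n in("top","scene"):
    im=ctrl.camera(n);cv2.imwrite(f"pics/{n}0.png",im[:,:,::-1])
    m=ctrl.camera_model(n);print(n,m)
E
```

```text
pics
0.0 [ 0.16237618 -0.52520916  0.20488706] [-3.14044584e+00 -7.22486977e-05  2.99864758e-01] 0.09386815201157846 0.0188
top {'intrinsics': array([[426.7396439 ,   0.        , 278.72450049],
       [  0.        , 426.7396439 , 207.45346676],
       [  0.        ,   0.        ,   1.        ]]), 'rvec': array([ 2.09924956, -2.11222257,  0.23095186]), 'tvec': array([-0.01687896,  0.58154403,  1.00971733])}
scene {'intrinsics': array([[398.11018277,   0.        , 271.82647874],
       [  0.        , 398.11018277, 208.30932833],
       [  0.        ,   0.        ,   1.        ]]), 'rvec': array([ 2.10302333, -0.48070615,  0.25953173]), 'tvec': array([-0.49095372,  0.17549966,  0.93472545])}
```

View pics/top0.png

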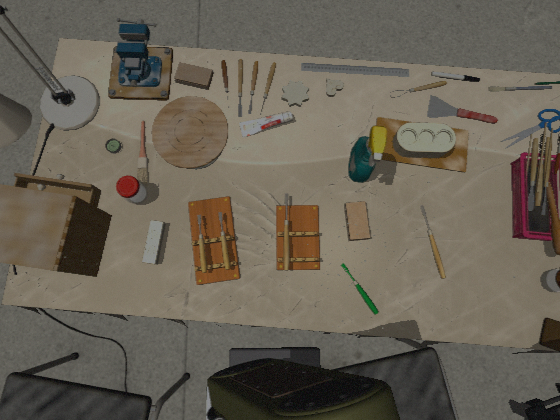

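View pics/scene0.png

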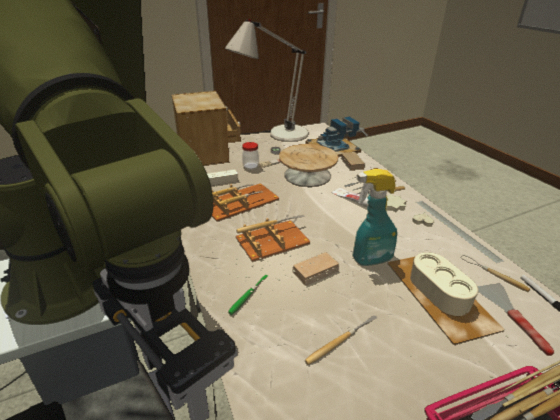

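The top view shows the long rack at about (214,240) holding two short gouges at (202,243) and (224,243). The short rack is at (298,238), with long_gouge_a in its left lane at (288,232). Things that could be mistaken for long_gouge_b:
- (433,243): wooden handle, lying right of the rests. This fits the description.
- (360,290): the green look-alike, to be left alone.
- (225–270,85): the back row of tools, not to be touched.

Next I'll check a close crop and measure.

```bash
cat > h.py <<'E'
from station import ctrl
import cv2, numpy as np
def cast(m,px,z):
    px=np.atleast_2d(np.asarray(px,float)); R=cv2.Rodrigues(m['rvec'])[0]; c=-R.T@m['tvec'].ravel()
    d=np.c_[px,np.ones(len(px))]@np.linalg.inv(m['intrinsics']).T@R
    return c+d*((z-c[2])/d[:,2])[:,None]
def proj(m,P):
    return cv2.projectPoints(np.atleast_2d(np.asarray(P,float)),m['rvec'],m['tvec'],m['intrinsics'],None)[0].reshape(-1,2)
def big(mask,amin=60):
    cs=cv2.findContours(mask.astype('uint8'),cv2.RETR_EXTERNAL,cv2.CHAIN_APPROX_NONE)[0]
    return [c for c in cs if cv2.contourArea(c)>amin]
E
python3 - <<'E'
from h import *
im=cv2.imread('pics/top0.png');m=ctrl.camera_model('top')
hsv=cv2.cvtColor(im,cv2.COLOR_BGR2HSV)
for p in[(195,275),(298,225),(433,260),(228,262),(287,240),(320,300),(357,220)]:print(p,hsv[p[1],p[0]])
rk=cv2.inRange(hsv,(3,150,60),(14,255,255))
rk=cv2.morphologyEx(rk,cv2.MORPH_CLOSE,np.ones((13,13)))
for c in big(rk,800):
    r=cv2.minAreaRect(c); b=cv2.boxPoints(r); w=cast(m,b,0.01)
    print('rack',np.round(b).tolist(),w[:,:2].round(3).tolist(),'ctr',w.mean(0).round(4),'sides',np.linalg.norm(w[0]-w[1]).round(3),np.linalg.norm(w[1]-w[2]).round(3))
crop=im[185:325,180:460];cv2.imwrite('pics/crop0.png',cv2.resize(crop,(784,392),interpolation=cv2.INTER_CUBIC))
E
```

```text
(195, 275) [ 14 101 114]
(298, 225) [ 13 169 118]
(433, 260) [ 19  51 124]
(228, 262) [ 20 158 102]
(287, 240) [ 19 131 115]
(320, 300) [ 20  52 127]
(357, 220) [ 16  91 137]
rack [[275.0, 206.0], [318.0, 205.0], [319.0, 269.0], [277.0, 270.0]] [[0.597, -0.012], [0.6, -0.123], [0.432, -0.123], [0.43, -0.015]] ctr [ 0.5148 -0.0683  0.01  ] sides 0.112 0.167
rack [[186.0, 202.0], [229.0, 196.0], [239.0, 279.0], [197.0, 284.0]] [[0.611, 0.224], [0.625, 0.112], [0.408, 0.081], [0.395, 0.189]] ctr [0.5095 0.1515 0.01  ] sides 0.114 0.219
```

View pics/crop0.png

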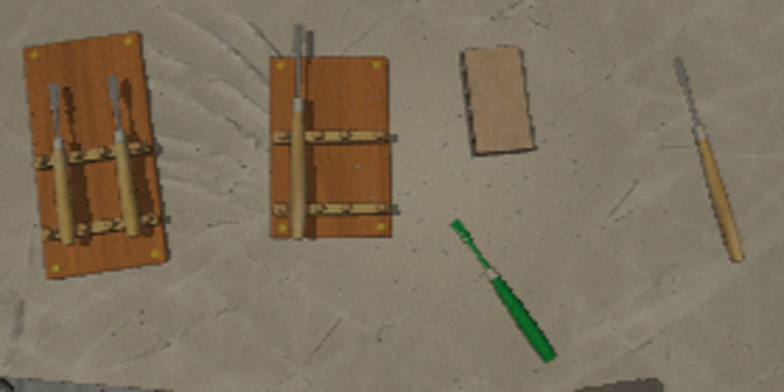

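The close crop agrees: long_gouge_b, with a wooden handle, runs from butt (738,261) to tip (679,59) in crop pixels. The green look-alike is a separate tool at about (500,290). The rack sides measure 112×167 and 114×219 mm, which matches the given sizes. Next I'll cast the gouge ends and plan.

```bash
cat > plan.py <<'E'
from h import *
def rack(cx,cy,yaw):
    c,s=np.cos(yaw),np.sin(yaw); return lambda x,y:np.array([cx+c*x-s*y,cy+s*x+c*y])
LR=rack(.5095,.1515,.151);SR=rack(.5148,-.0683,.009)
def go(target,yaw,z):
    """shift in current tool axes, in m, and tool turn rz"""
    o=ctrl.get_obs(); p=o['ee_pos']; y0=o['eef_rot'][2]; d=np.r_[target,z]-p
    c,s=np.cos(y0),np.sin(y0)
    print('from',p.round(4),'yaw',round(y0,3),'t',round(o['time_s'],2),'| tool dx %.4f dy %.4f dz %.4f rz %.3f'%(c*d[0]+s*d[1],s*d[0]-c*d[1],-d[2],y0-yaw))
E
python3 - <<'E'
from plan import *
m=ctrl.camera_model('top')
g={'Sa':((68,243),(54,86),.039,.028),'Sb':((134,234),(114,76),.039,.028),'La':((299,237),(299,25),.039,.038),'Lb':((738,261),(679,59),.008,.038)}
for n,(b,t,z,gr) in g.items():
    w=cast(m,np.array([b,t])/2.8+[180,185],z)[:,:2]; d=w[1]-w[0];L=np.linalg.norm(d);u=d/L
    nom=.15 if n[0]=='S' else .2
    print(n,'len',L.round(3),'mid',w.mean(0).round(4),'grasp',(w.mean(0)-u*gr).round(4),'yaw',np.arctan2(u[1],u[0]).round(3))
print('LL',LR(-.038,.028),'LRt',LR(-.038,-.028),'SL',SR(-.028,.028),'SRt',SR(-.028,-.028))
E
```

```text
Sa len 0.144 mid [0.4952 0.1747] grasp [0.4674 0.1713] yaw 0.121
Sb len 0.146 mid [0.5035 0.118 ] grasp [0.4758 0.114 ] yaw 0.146
La len 0.195 mid [ 0.5253 -0.0406] grasp [ 0.4873 -0.0402] yaw -0.01
Lb len 0.193 mid [ 0.5006 -0.4211] grasp [ 0.4634 -0.4287] yaw 0.203
LL [0.46772045 0.17346517] LRt [0.47614435 0.11810239] SL [ 0.48654914 -0.04055313] SRt [ 0.48705313 -0.09655086]
```

jog_arm:
  motion:
    - [0.0326, -0.0345, 0, 0, 0, 0, 0]
    - [0.0326, -0.0345, 0, 0, 0, 0, 0]
    - [0.0326, -0.0345, 0, 0, 0, 0, 0]
    - [0.0326, -0.0345, 0, 0, 0, 0, 0]
    - [0.0326, -0.0345, 0, 0, 0, 0, 0]
  squeeze: 15

```text
time_s: 0.6
ee_pos: [0.2675, -0.3107, 0.2053]
eef_rot: [-3.141, -0.0, 0.299]
force: [0.9, 0.8, -0.1]
grip_width: 0.0572
grip_force: 0.0
```

jog_arm:
  motion:
    - [0.0326, -0.0345, 0, 0, 0, 0, 0]
    - [0.0326, -0.0345, 0, 0, 0, 0, 0]
    - [0.0326, -0.0345, 0, 0, 0, 0, 0]
    - [0.0326, -0.0345, 0, 0, 0, 0, 0]
    - [0.0326, -0.0345, 0, 0, 0, 0, 0]

```text
time_s: 1.1
ee_pos: [0.3723, -0.0976, 0.2055]
eef_rot: [3.141, -0.0, 0.3]
force: [1.7, 0.1, 0.2]
grip_width: 0.0469
grip_force: 0.0
```

jog_arm:
  motion:
    - [0.0326, -0.0345, 0, 0, 0, 0, 0]
    - [0.0326, -0.0345, 0, 0, 0, 0, 0]
    - [0.0326, -0.0345, 0, 0, 0, 0, 0]
    - [0.0326, -0.0345, 0, 0, 0, 0, 0]
    - [0, 0, 0, 0, 0, 0.145, 0]

```text
time_s: 1.6
ee_pos: [0.4568, 0.0747, 0.2049]
eef_rot: [-3.141, 0.001, 0.159]
force: [-0.6, -0.1, -0.3]
grip_width: 0.0468
grip_force: 0.0
```

Run:
```python
from plan import *
go((.4758,.114),.15,.13)
m=ctrl.camera_model('wrist');im=ctrl.camera('wrist');cv2.imwrite('pics/w1.png',im[:,:,::-1]);np.save('w1.npy',np.r_[m['rvec'].ravel(),m['tvec'].ravel()]);print(m)
```

```text
from [0.4568 0.0747 0.2049] yaw 0.159 t 1.6 | tool dx 0.0250 dy -0.0358 dz 0.0749 rz 0.009
{'intrinsics': array([[329.44594438,   0.        , 282.15217307],
       [  0.        , 329.44594438, 210.27544442],
       [  0.        ,   0.        ,   1.        ]]), 'rvec': array([-2.23354292,  1.90558976,  0.24715313]), 'tvec': array([0.00169776, 0.42147138, 0.50765939])}
```

View pics/w1.png

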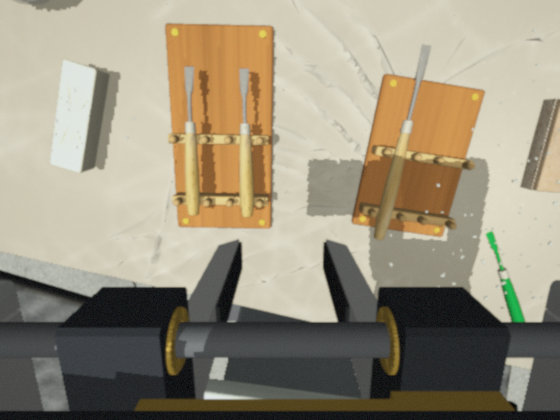

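The wrist view shows both racks clearly. The long rack's board corners are at about (166,25), (273,25), (271,228) and (180,228), and the short rack's at (385,75), (484,91), (443,236) and (353,224). Sb runs from butt (247,216) to tip (244,70), and La from butt (381,236) to tip (426,46). I'll refine the rack poses from this picture.

Run:
```python
from plan import *
im=cv2.imread('pics/w1.png');v=np.load('w1.npy');m=dict(ctrl.camera_model('wrist'));m['rvec']=v[:3];m['tvec']=v[3:]
hsv=cv2.cvtColor(im,cv2.COLOR_BGR2HSV)
rk=cv2.inRange(hsv,(3,120,40),(16,255,255));rk[245:]=0
rk=cv2.morphologyEx(rk,cv2.MORPH_OPEN,np.ones((3,3)));rk=cv2.morphologyEx(rk,cv2.MORPH_CLOSE,np.ones((25,25)))
for c in big(rk,4000):
    w=cast(m,c.reshape(-1,2),.01)[:,:2]
    (cx,cy),sz,a=cv2.minAreaRect((w*1000).astype(np.float32));b=cv2.boxPoints(((cx,cy),sz,a))
    print('rack',round(cx,1),round(cy,1),np.round(sz,1),a,b.round(0).tolist())
def st(n,b,t,z,gr):
    w=cast(m,[b,t],z)[:,:2];d=w[1]-w[0];L=np.linalg.norm(d);u=d/L
    print(n,L.round(3),'grasp',(w[0]+u*((.075 if n[0]=='S' else .1)-gr)).round(4),'yaw',np.arctan2(u[1],u[0]).round(3))
st('Sa',(193,215),(189,67),.039,.028);st('Sb',(247,216),(244,69),.039,.028);st('La',(381,237),(426,46),.039,.038)
# brass studs
studs=dict(L=[(175,33),(263,34),(185,221),(266,221)],S=[(392,84),(476,97),(438,230),(364,219)])
for k,s in studs.items():print(k,(cast(m,s,.01)[:,:2].mean(0)*1000).round(1))
```

```text
rack 514.2 -67.2 [166.7 110.1] 0.2156537026166916 [[431.0, -12.0], [431.0, -123.0], [598.0, -122.0], [597.0, -12.0]]
rack 509.1 150.3 [216.1 109.4] 7.993091106414795 [[394.0, 189.0], [410.0, 81.0], [624.0, 111.0], [608.0, 219.0]]
Sa 0.149 grasp [0.4665 0.1721] yaw 0.115
Sb 0.148 grasp [0.4744 0.1156] yaw 0.151
La 0.195 grasp [ 0.4893 -0.04  ] yaw 0.013
L [508.6 149.6]
S [513.5 -70.3]
```

jog_arm:
  motion:
    - [0.0243, -0.0374, 0, 0, 0, 0.009, 0]
    - [0, 0, 0.045, 0, 0, 0, 0]
    - [0, 0, 0.045, 0, 0, 0, 0]
    - [0, 0, 0.045, 0, 0, 0, 0]
    - [0, 0, 0, 0, 0, 0, 0]

```text
time_s: 2.15
ee_pos: [0.4709, 0.1105, 0.0659]
eef_rot: [3.141, 0.009, 0.147]
force: [0.4, 0.2, 1.0]
grip_width: 0.0469
grip_force: 0.0
```

jog_arm:
  motion:
    - [0, 0, 0.025, 0, 0, 0, 0]
    - [0, 0, 0.023, 0, 0, 0, 0]
    - [0, 0, 0, 0, 0, 0, 0]
    - [0, 0, 0, 0, 0, 0, -1]
    - [0, 0, 0, 0, 0, 0, -1]

```text
time_s: 2.65
ee_pos: [0.4751, 0.1115, 0.0245]
eef_rot: [-3.142, -0.003, 0.146]
force: [-0.1, -0.0, 0.3]
grip_width: 0.0342
grip_force: 0.0
```

jog_arm:
  motion:
    - [0, 0, 0, 0, 0, 0, -1]
    - [0, 0, 0, 0, 0, 0, -1]
    - [0, 0, 0, 0, 0, 0, -1]

```text
time_s: 2.95
ee_pos: [0.4743, 0.1121, 0.023]
eef_rot: [-3.14, -0.001, 0.146]
force: [-1.5, 6.2, 3.3]
grip_width: 0.0132
grip_force: 15.0
```

jog_arm:
  motion:
    - [0, 0, -0.02, 0, 0, 0, -1]
    - [0, 0, -0.03, 0, 0, 0, -1]
    - [0, 0, -0.03, 0, 0, 0, -1]
    - [0, 0, -0.03, 0, 0, 0, -1]
    - [0, 0, -0.01, 0, 0, 0, -1]

```text
time_s: 3.45
ee_pos: [0.475, 0.1117, 0.1453]
eef_rot: [-3.142, -0.004, 0.146]
force: [-0.3, -0.0, -0.3]
grip_width: 0.0131
grip_force: 15.0
```

```bash
sed -i 's/^LR=.*/LR=rack(.509,.1505,.142);SR=rack(.5142,-.068,.006)/' plan.py
python3 - <<'E'
from plan import *
print(SR(-.028,-.028),SR(-.028,.028),LR(-.038,.028),LR(-.038,-.028))
go(SR(-.028,-.028),.006,.13)
im=ctrl.camera('wrist');cv2.imwrite('pics/w2.png',im[:,:,::-1])
E
```

```text
[ 0.4863685  -0.09616749] [ 0.48603251 -0.0401685 ] [0.46741982 0.17284029] [0.47534512 0.11740394]
from [0.475  0.1117 0.1453] yaw 0.146 t 3.45 | tool dx -0.0190 dy 0.2073 dz 0.0153 rz 0.140
```

View pics/w2.png

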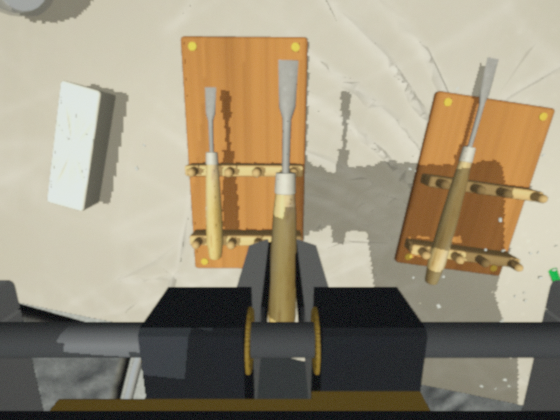

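The gouge is held straight in the grip, with its tip at (288,60) and its collar at (285,183). I'll carry it over the short rack's right lane.

jog_arm:
  motion:
    - [-0.0038, 0.0415, 0, 0, 0, 0, -1]
    - [-0.0038, 0.0415, 0, 0, 0, 0, -1]
    - [-0.0038, 0.0415, 0, 0, 0, 0, -1]
    - [-0.0038, 0.0415, 0, 0, 0, 0, -1]
    - [-0.0038, 0.0415, 0, 0, 0, 0, -1]

```text
time_s: 4.0
ee_pos: [0.4847, -0.0981, 0.1411]
eef_rot: [-3.141, 0.002, 0.146]
force: [0.1, 0.0, -0.2]
grip_width: 0.0131
grip_force: 15.0
```

jog_arm:
  motion:
    - [0, 0, 0.02, 0, 0, 0.14, -1]
    - [0, 0, 0.02, 0, 0, 0, -1]
    - [0, 0, 0, 0, 0, 0, -1]
    - [0, 0, 0, 0, 0, 0, -1]

```text
time_s: 4.4
ee_pos: [0.4851, -0.0964, 0.102]
eef_rot: [-3.141, 0.001, 0.007]
force: [0.1, -0.6, -0.9]
grip_width: 0.0132
grip_force: 15.0
```

Run:
```python
from plan import *
go(SR(-.028,-.028),.006,.03)
o=ctrl.get_obs();m=ctrl.camera_model('wrist');im=ctrl.camera('wrist');cv2.imwrite('pics/w3.png',im[:,:,::-1])
t=cast(m,[(288,60),(285,183)],o['ee_pos'][2]+.019)[:,:2]-o['ee_pos'][:2];print('approx tip/collar rel TCP (old px, same hand geometry)',t.round(4))
for z,n in((.046,'pins'),(.01,'brd')):
  P=[np.r_[SR(x,y),z] for x in(-.061,.005) for y in(-.044,-.012,.012,.044)];print(n,proj(m,P).round(0).tolist())
```

```text
from [ 0.4851 -0.0964  0.102 ] yaw 0.007 t 4.4 | tool dx 0.0012 dy -0.0002 dz 0.0720 rz 0.001
approx tip/collar rel TCP (old px, same hand geometry) [[ 0.1016 -0.0023]
 [ 0.0458 -0.0014]]
pins [[302.0, 265.0], [261.0, 265.0], [230.0, 265.0], [188.0, 265.0], [304.0, 181.0], [259.0, 181.0], [226.0, 181.0], [181.0, 181.0]]
brd [[300.0, 248.0], [263.0, 248.0], [236.0, 248.0], [200.0, 248.0], [301.0, 173.0], [262.0, 173.0], [233.0, 173.0], [194.0, 173.0]]
```

View pics/w3.png

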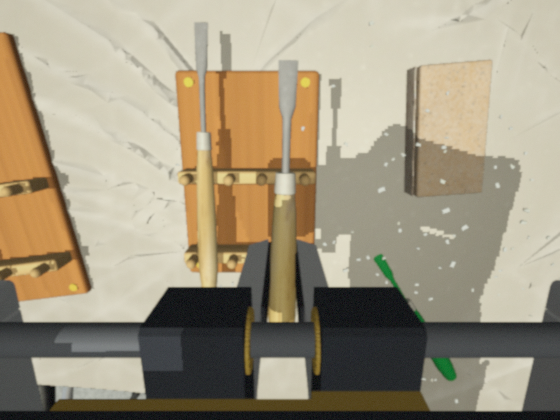

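The pins appear about 3 px right of the prediction, but the held gouge shows the same bias, so only about 1 mm of correction is needed. I'll lower it and let go.

jog_arm:
  motion:
    - [0.002, 0.001, 0.025, 0, 0, 0, -1]
    - [0, 0, 0.025, 0, 0, 0, -1]
    - [0, 0, 0.018, 0, 0, 0, -1]
    - [0, 0, 0.009, 0, 0, 0, -1]
    - [0, 0, 0, 0, 0, 0, -1]

```text
time_s: 4.95
ee_pos: [0.4874, -0.0974, 0.0252]
eef_rot: [-3.141, 0.001, 0.006]
force: [0.3, -0.0, 0.0]
grip_width: 0.0131
grip_force: 15.0
```

jog_arm:
  motion:
    - [0, 0, 0, 0, 0, 0, -0.2]
    - [0, 0, 0, 0, 0, 0, -0.2]
    - [0, 0, 0, 0, 0, 0, -0.2]
    - [0, 0, -0.02, 0, 0, 0, -0.2]
    - [0, 0, -0.04, 0, 0, 0, -0.2]

```text
time_s: 5.45
ee_pos: [0.4861, -0.0972, 0.0845]
eef_rot: [-3.14, 0.004, 0.006]
force: [0.8, -0.5, 0.2]
grip_width: 0.0371
grip_force: 0.0
```

jog_arm:
  motion:
    - [0, 0, -0.04, 0, 0, 0, 0]
    - [0, 0, -0.02, 0, 0, 0, 0]
    - [0, 0, 0, 0, 0, 0, 0]

```text
time_s: 5.75
ee_pos: [0.4887, -0.0979, 0.1487]
eef_rot: [3.14, -0.006, 0.006]
force: [0.1, 0.0, -0.8]
grip_width: 0.0468
grip_force: 0.0
```

Run:
```python
from plan import *
go((.4883,-.0405),.005,.023)
m=ctrl.camera_model('wrist');im=ctrl.camera('wrist');cv2.imwrite('pics/w4.png',im[:,:,::-1]);np.save('w4.npy',np.r_[m['rvec'].ravel(),m['tvec'].ravel()])
```

```text
from [ 0.4887 -0.0979  0.1487] yaw 0.006 t 5.75 | tool dx -0.0001 dy -0.0574 dz 0.1257 rz 0.001
```

View pics/w4.png

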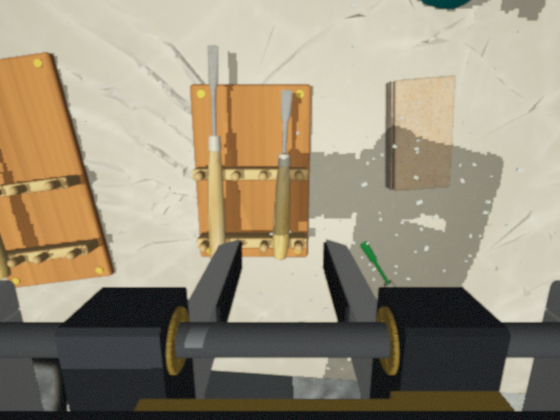

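Sb lies between the pins of the right lane, from tip (288,92) to butt (281,258). Next is La.

jog_arm:
  motion:
    - [0, -0.03, 0, 0, 0, 0, 0]
    - [0, -0.028, 0, 0, 0, 0, 0]
    - [0, 0, 0.04, 0, 0, 0, 0]
    - [0, 0, 0.04, 0, 0, 0, 0]
    - [0, 0, 0.025, 0, 0, 0, 0]

```text
time_s: 6.3
ee_pos: [0.4851, -0.039, 0.0367]
eef_rot: [-3.141, 0.004, 0.006]
force: [0.1, -0.5, 0.3]
grip_width: 0.0473
grip_force: 0.0
```

jog_arm:
  motion:
    - [0, 0, 0.02, 0, 0, 0, 0]
    - [0, 0, 0, 0, 0, 0, 0]
    - [0, 0, 0, 0, 0, 0, -1]
    - [0, 0, 0, 0, 0, 0, -1]
    - [0, 0, 0, 0, 0, 0, -1]

```text
time_s: 6.8
ee_pos: [0.4875, -0.0396, 0.0213]
eef_rot: [3.141, -0.002, 0.006]
force: [-0.2, -0.2, -0.4]
grip_width: 0.0266
grip_force: 0.0
```

jog_arm:
  motion:
    - [0, 0, 0, 0, 0, 0, -1]
    - [0, 0, 0, 0, 0, 0, -1]
    - [0, 0, -0.02, 0, 0, 0, -1]
    - [0, 0, -0.03, 0, 0, 0, -1]
    - [0, 0, -0.03, 0, 0, 0, -1]

```text
time_s: 7.3
ee_pos: [0.4868, -0.0395, 0.1014]
eef_rot: [-3.141, 0.001, 0.006]
force: [0.4, -0.2, -0.5]
grip_width: 0.0135
grip_force: 15.0
```

jog_arm:
  motion:
    - [0, 0, -0.03, 0, 0, 0, -1]
    - [0, 0, -0.01, 0, 0, 0, -1]
    - [0, 0, 0, 0, 0, 0, -1]

```text
time_s: 7.6
ee_pos: [0.4876, -0.0396, 0.1413]
eef_rot: [3.141, -0.002, 0.006]
force: [1.0, -0.3, -1.0]
grip_width: 0.0134
grip_force: 15.0
```

Run:
```python
from plan import *
go(LR(-.038,-.028),.142,.10)
v=np.load('w4.npy');m=dict(ctrl.camera_model('wrist'));m['rvec']=v[:3];m['tvec']=v[3:]
w=cast(m,[(281,258),(288,92)],.039)[:,:2];print('Sb butt,tip',w.round(4),'mid',w.mean(0).round(4),np.linalg.norm(w[0]-w[1]))
b=cast(m,[(191,85),(311,85),(308,257),(200,257)],.01)[:,:2];print('board',b.mean(0).round(4))
im=ctrl.camera('wrist');cv2.imwrite('pics/w5.png',im[:,:,::-1])
# tip in hand: blade is grey against rest; print bright-low-saturation contour tops near column 240-330
```

```text
from [ 0.4876 -0.0396  0.1413] yaw 0.006 t 7.6 | tool dx -0.0113 dy -0.1571 dz 0.0413 rz -0.136
Sb butt,tip [[ 0.4412 -0.0975]
 [ 0.5888 -0.1027]] mid [ 0.515  -0.1001] 0.14769562489158472
board [ 0.5137 -0.0696]
```

View pics/w5.png

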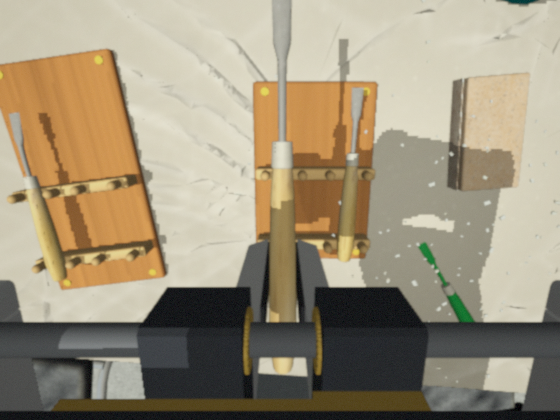

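La is held straight, with its collar at about (283,155). Sb's middle is within about 1 mm lengthwise and 2.5 mm of its lane centre. I'll carry La to the long rack's right lane.

jog_arm:
  motion:
    - [-0.0028, -0.0393, 0, 0, 0, 0, -1]
    - [-0.0028, -0.0393, 0, 0, 0, 0, -1]
    - [-0.0028, -0.0393, 0, 0, 0, 0, -1]
    - [-0.0028, -0.0393, 0, 0, 0, 0, -1]
    - [0, 0, 0, 0, 0, -0.136, -1]

```text
time_s: 8.15
ee_pos: [0.4737, 0.1209, 0.1385]
eef_rot: [-3.141, 0.003, 0.143]
force: [0.5, -0.4, -0.4]
grip_width: 0.0134
grip_force: 15.0
```

jog_arm:
  motion:
    - [0, 0, 0.02, 0, 0, 0, -1]
    - [0, 0, 0.02, 0, 0, 0, -1]
    - [0, 0, 0, 0, 0, 0, -1]
    - [0, 0, 0, 0, 0, 0, -1]

```text
time_s: 8.55
ee_pos: [0.4746, 0.1175, 0.0998]
eef_rot: [3.142, 0.002, 0.142]
force: [0.7, -0.2, 0.0]
grip_width: 0.0136
grip_force: 15.0
```

Run:
```python
from plan import *
go(LR(-.038,-.028),.142,.03)
o=ctrl.get_obs();m=ctrl.camera_model('wrist');im=ctrl.camera('wrist');cv2.imwrite('pics/w6.png',im[:,:,::-1])
c,s=np.cos(o['eef_rot'][2]),np.sin(o['eef_rot'][2])
t=cast(m,[(283,155)],o['ee_pos'][2]+.019)[:,:2]-o['ee_pos'][:2];print('collar rel tool',(t@np.array([[c,s],[s,-c]]).T).round(4))
P=[np.r_[LR(x,y),.046] for x in(-.071,-.005) for y in(-.044,-.012,.012,.044)];print(proj(m,P).round(0).tolist())
```

```text
from [0.4746 0.1175 0.0998] yaw 0.142 t 8.55 | tool dx 0.0007 dy 0.0002 dz 0.0698 rz -0.000
collar rel tool [[0.0594 0.0007]]
[[303.0, 267.0], [261.0, 267.0], [230.0, 267.0], [188.0, 267.0], [304.0, 182.0], [259.0, 182.0], [226.0, 182.0], [181.0, 182.0]]
```

View pics/w6.png

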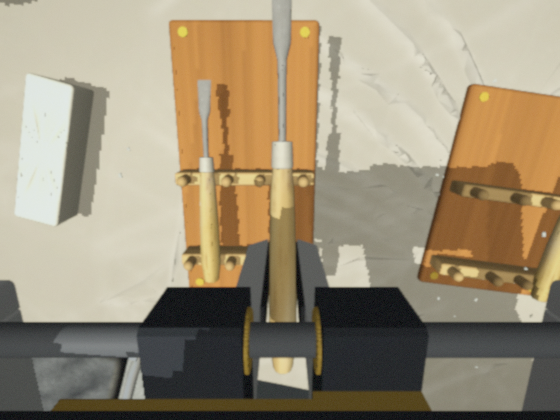

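The pins at (308,178) and (260,180) are about 2.5 px right of the prediction, and the gouge sits about 2.6 mm back in the grip. I'll correct by (+4, +1) mm, lower and release.

jog_arm:
  motion:
    - [0.004, 0.001, 0.025, 0, 0, 0, -1]
    - [0, 0, 0.025, 0, 0, 0, -1]
    - [0, 0, 0.018, 0, 0, 0, -1]
    - [0, 0, 0.009, 0, 0, 0, -1]
    - [0, 0, 0, 0, 0, 0, -1]

```text
time_s: 9.1
ee_pos: [0.4789, 0.1171, 0.0232]
eef_rot: [-3.142, 0.001, 0.142]
force: [0.1, 0.1, -0.4]
grip_width: 0.0137
grip_force: 15.0
```

jog_arm:
  motion:
    - [0, 0, 0, 0, 0, 0, -0.2]
    - [0, 0, 0, 0, 0, 0, -0.2]
    - [0, 0, 0, 0, 0, 0, -0.2]
    - [0, 0, -0.02, 0, 0, 0, -0.2]
    - [0, 0, -0.04, 0, 0, 0, -0.2]

```text
time_s: 9.6
ee_pos: [0.4777, 0.1169, 0.0826]
eef_rot: [3.142, 0.004, 0.142]
force: [0.1, -0.2, 1.0]
grip_width: 0.0374
grip_force: 0.0
```

jog_arm:
  motion:
    - [0, 0, -0.04, 0, 0, 0, 0]
    - [0, 0, -0.02, 0, 0, 0, 0]
    - [0, 0, 0, 0, 0, 0, 0]

```text
time_s: 9.9
ee_pos: [0.4804, 0.1174, 0.1467]
eef_rot: [-3.141, -0.006, 0.142]
force: [-0.1, -0.1, -0.8]
grip_width: 0.0471
grip_force: 0.0
```

Run:
```python
from plan import *
go((.4665,.1718),.12,.023)
m=ctrl.camera_model('wrist');im=ctrl.camera('wrist');cv2.imwrite('pics/w7.png',im[:,:,::-1]);np.save('w7.npy',np.r_[m['rvec'].ravel(),m['tvec'].ravel()])
```

```text
from [0.4804 0.1174 0.1467] yaw 0.142 t 9.9 | tool dx -0.0061 dy -0.0558 dz 0.1237 rz 0.022
```

View pics/w7.png

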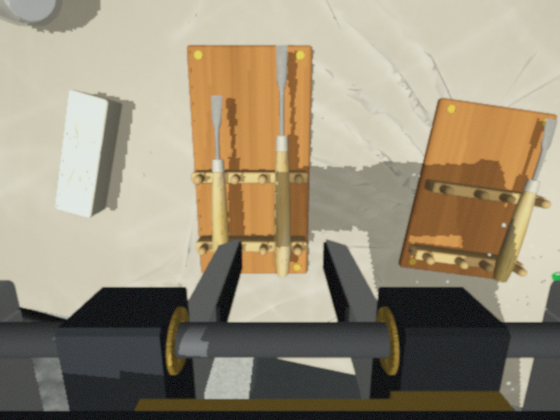

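La lies between the pins of the right lane, from tip (282,46) to butt (282,275). Sa's tip is at (217,97) and its collar at (218,166). I've now used all 10 picture views, so from here I'll check numerically.

Run:
```python
from plan import *
m=dict(ctrl.camera_model('wrist'));v=np.load('w7.npy');m['rvec']=v[:3];m['tvec']=v[3:]
def inr(R,p,yaw): 
    o=R(0,0);d=p-o;c,s=np.cos(yaw),np.sin(yaw);return np.array([c*d[0]+s*d[1],-s*d[0]+c*d[1]]).round(4)
w=cast(m,[(282,275),(282,46)],.039)[:,:2];print('La mid in rack',inr(LR,w.mean(0),.142),np.linalg.norm(w[0]-w[1]).round(3))
b=cast(m,[(188,46),(311,46),(307,273),(202,272)],.01)[:,:2];print('board ctr',b.mean(0).round(4),'far-near yaw',np.arctan2(*(b[0]+b[1]-b[2]-b[3])[::-1]).round(3))
w=cast(m,[(217,97),(218,166)],.039)[:,:2];u=(w[0]-w[1])/np.linalg.norm(w[0]-w[1]);g=w[0]-u*.103;print('Sa grasp',g.round(4),w[1]-u*.046,'yaw',np.arctan2(u[1],u[0]).round(3))
go(g,.135,.023)
```

```text
La mid in rack [ 0.0023 -0.0289] 0.198
board ctr [0.509  0.1501] far-near yaw 0.141
Sa grasp [0.4654 0.1729] [0.46548729 0.17286142] yaw 0.108
from [0.4796 0.1172 0.1445] yaw 0.142 t 9.95 | tool dx -0.0061 dy -0.0571 dz 0.1215 rz 0.007
```

jog_arm:
  motion:
    - [-0.003, -0.0285, 0, 0, 0, 0.02, 0]
    - [-0.003, -0.0285, 0, 0, 0, 0, 0]
    - [0, 0, 0.04, 0, 0, 0, 0]
    - [0, 0, 0.04, 0, 0, 0, 0]
    - [0, 0, 0.02, 0, 0, 0, 0]

```text
time_s: 10.45
ee_pos: [0.4633, 0.1724, 0.0392]
eef_rot: [3.141, 0.006, 0.122]
force: [0.1, -0.4, -0.5]
grip_width: 0.047
grip_force: 0.0
```

jog_arm:
  motion:
    - [0, 0, 0.022, 0, 0, 0, 0]
    - [0, 0, 0, 0, 0, 0, 0]
    - [0, 0, 0, 0, 0, 0, -1]
    - [0, 0, 0, 0, 0, 0, -1]
    - [0, 0, 0, 0, 0, 0, -1]

```text
time_s: 10.95
ee_pos: [0.4661, 0.173, 0.0223]
eef_rot: [-3.141, -0.001, 0.122]
force: [-0.6, -0.7, -0.3]
grip_width: 0.0267
grip_force: 0.0
```

jog_arm:
  motion:
    - [0, 0, 0, 0, 0, 0, -1]
    - [0, 0, 0, 0, 0, 0, -1]
    - [0, 0, -0.02, 0, 0, 0, -1]
    - [0, 0, -0.03, 0, 0, 0, -1]
    - [0, 0, -0.03, 0, 0, 0, -1]

```text
time_s: 11.45
ee_pos: [0.4653, 0.1728, 0.1024]
eef_rot: [3.141, 0.001, 0.122]
force: [-0.0, 0.2, -0.4]
grip_width: 0.0135
grip_force: 15.0
```

jog_arm:
  motion:
    - [0, 0, -0.03, 0, 0, 0, -1]
    - [0, 0, -0.01, 0, 0, 0, -1]
    - [0, 0, 0, 0, 0, 0, -1]

```text
time_s: 11.75
ee_pos: [0.4661, 0.173, 0.1423]
eef_rot: [-3.141, -0.002, 0.122]
force: [-1.1, -0.0, -1.3]
grip_width: 0.0132
grip_force: 15.0
```

Run:
```python
from plan import *
go((.487,-.0402),.006,.10)
im=ctrl.camera('wrist')[:,:,::-1].copy();cv2.imwrite('pics/w8.png',im)
hsv=cv2.cvtColor(im,cv2.COLOR_BGR2HSV)
# compare held gouge with the picture w2 (short gouge in hand): saturation profile along its axis column
a=cv2.cvtColor(cv2.imread('pics/w2.png'),cv2.COLOR_BGR2HSV)
for h in(a,hsv):print([int(x) for x in h[40:240:5,281:289,1].mean(1)])
for r in (80,110,215,230):print(r,[int(x) for x in hsv[r,262:308:2,1]],[int(x) for x in a[r,262:308:2,1]])
```

```text
from [0.4661 0.173  0.1423] yaw 0.122 t 11.75 | tool dx -0.0051 dy 0.2141 dz 0.0423 rz 0.116
[152, 153, 154, 152, 54, 16, 16, 17, 16, 17, 15, 18, 17, 16, 18, 29, 42, 43, 46, 43, 42, 41, 41, 41, 39, 31, 30, 24, 22, 23, 22, 68, 77, 79, 84, 91, 98, 101, 101, 102]
[154, 156, 157, 153, 16, 16, 16, 16, 17, 16, 18, 17, 17, 17, 26, 51, 58, 59, 62, 64, 66, 66, 65, 66, 69, 53, 41, 24, 23, 24, 24, 80, 80, 78, 92, 100, 96, 103, 103, 105]
80 [152, 157, 159, 156, 155, 117, 26, 17, 17, 17, 17, 17, 17, 16, 27, 125, 153, 160, 156, 155, 154, 152, 154] [152, 151, 156, 157, 152, 155, 155, 155, 89, 17, 17, 16, 17, 16, 17, 18, 17, 46, 144, 153, 154, 156, 116]
110 [155, 153, 156, 157, 157, 156, 144, 48, 17, 17, 18, 16, 20, 79, 155, 159, 155, 156, 154, 157, 160, 157, 153] [153, 153, 159, 153, 153, 153, 150, 154, 153, 63, 18, 17, 17, 17, 20, 21, 116, 152, 152, 156, 155, 156, 72]
215 [155, 155, 154, 154, 153, 103, 93, 90, 96, 97, 99, 102, 104, 99, 102, 104, 127, 166, 160, 158, 164, 165, 162] [153, 150, 155, 157, 151, 153, 106, 92, 88, 79, 80, 95, 95, 100, 107, 103, 104, 150, 162, 154, 144, 46, 36]
230 [155, 153, 152, 160, 134, 100, 106, 105, 104, 102, 101, 101, 103, 111, 114, 112, 108, 142, 138, 146, 145, 141, 145] [137, 130, 135, 134, 135, 112, 103, 101, 106, 104, 103, 96, 99, 107, 113, 109, 112, 124, 139, 159, 125, 42, 36]
```

The grip matches the earlier short gouge to within about 1 px. Now I'll carry Sa to the short rack's left lane.

jog_arm:
  motion:
    - [-0.001, 0.0428, 0, 0, 0, 0, -1]
    - [-0.001, 0.0428, 0, 0, 0, 0, -1]
    - [-0.001, 0.0428, 0, 0, 0, 0, -1]
    - [-0.001, 0.0428, 0, 0, 0, 0, -1]
    - [-0.001, 0.0428, 0, 0, 0, 0, -1]

```text
time_s: 12.3
ee_pos: [0.4858, -0.0418, 0.1396]
eef_rot: [-3.141, 0.003, 0.122]
force: [0.3, 0.4, -0.6]
grip_width: 0.013
grip_force: 15.0
```

jog_arm:
  motion:
    - [0, 0, 0.02, 0, 0, 0.116, -1]
    - [0, 0, 0.022, 0, 0, 0, -1]
    - [0, 0, 0, 0, 0, 0, -1]
    - [0, 0, 0, 0, 0, 0, -1]

```text
time_s: 12.7
ee_pos: [0.4862, -0.04, 0.0988]
eef_rot: [-3.141, 0.002, 0.006]
force: [1.0, -0.0, -0.7]
grip_width: 0.0135
grip_force: 15.0
```

Run:
```python
from plan import *
go((.487,-.0402),.006,.025)
m=ctrl.camera_model('wrist');im=ctrl.camera('wrist')[:,:,::-1].copy();cv2.imwrite('pics/w9.png',im)
hsv=cv2.cvtColor(im,cv2.COLOR_BGR2HSV)
# lane checks: rack board side edges at rows above the far rail vs predicted, and gouge edges in that row
rk=cv2.inRange(hsv,(3,120,40),(16,255,255))
for x in(.03,.05,.07):
    P=proj(m,[np.r_[SR(x,y),.01] for y in(.056,-.056)]);r=int(P[0,1]);c=np.where(rk[r])[0]
    g=np.where(hsv[r,250:320,1]<80)[0]+250
    print('row',r,'pred',P[:,0].round(0),'seen',c.min(),c.max(),'blade',g.min() if len(g) else None,g.max() if len(g) else None)
```

```text
from [ 0.4862 -0.04    0.0988] yaw 0.006 t 12.7 | tool dx 0.0008 dy 0.0002 dz 0.0738 rz 0.000
row 144 pred [247. 387.] seen 0 386 blade 279 285
row 118 pred [246. 389.] seen 0 388 blade 278 285
row 91 pred [246. 392.] seen 0 390 blade 274 290
```

jog_arm:
  motion:
    - [0.001, 0, 0.025, 0, 0, 0, -1]
    - [0, 0, 0.025, 0, 0, 0, -1]
    - [0, 0, 0.016, 0, 0, 0, -1]
    - [0, 0, 0.008, 0, 0, 0, -1]
    - [0, 0, 0, 0, 0, 0, -1]

```text
time_s: 13.25
ee_pos: [0.4877, -0.04, 0.0254]
eef_rot: [-3.142, 0.001, 0.006]
force: [-0.4, -0.1, -1.4]
grip_width: 0.0131
grip_force: 15.0
```

jog_arm:
  motion:
    - [0, 0, 0, 0, 0, 0, -0.2]
    - [0, 0, 0, 0, 0, 0, -0.2]
    - [0, 0, 0, 0, 0, 0, -0.2]
    - [0, 0, -0.02, 0, 0, 0, -0.2]
    - [0, 0, -0.04, 0, 0, 0, -0.2]

```text
time_s: 13.75
ee_pos: [0.4863, -0.04, 0.0846]
eef_rot: [-3.141, 0.004, 0.006]
force: [0.6, -0.6, 1.0]
grip_width: 0.0379
grip_force: 0.0
```

jog_arm:
  motion:
    - [0, 0, -0.04, 0, 0, 0, 0]
    - [0, 0, -0.03, 0, 0, 0, 0]
    - [0, 0, 0, 0, 0, 0, 0]

```text
time_s: 14.05
ee_pos: [0.4894, -0.0404, 0.1599]
eef_rot: [3.14, -0.007, 0.006]
force: [0.8, -0.4, -0.3]
grip_width: 0.0468
grip_force: 0.0
```

Run:
```python
from plan import *
go((.4634,-.4287),.203,.15)
m=ctrl.camera_model('wrist');im=ctrl.camera('wrist')[:,:,::-1].copy();cv2.imwrite('pics/w10.png',im);np.save('w10.npy',np.r_[m['rvec'].ravel(),m['tvec'].ravel()])
hsv=cv2.cvtColor(im,cv2.COLOR_BGR2HSV)
rk=cv2.inRange(hsv,(3,120,40),(16,255,255));k=cv2.morphologyEx(rk,cv2.MORPH_CLOSE,np.ones((9,9)))
# profile across board, beyond the far rail and between rails, to find blades/handles
for x in(.04,.055,-.02,-.03):
    z=.038;P=proj(m,[np.r_[SR(x,y),z] for y in(.028,-.028)]);r=int(P[0,1]);a,b=int(P[0,0])-30,int(P[1,0])+30
    g=np.where(rk[r,a:b]==0)[0]+a
    seg=np.split(g,np.where(np.diff(g)>1)[0]+1);print('x',x,'row',r,'lane px',P[:,0].round(0),[(int(q[0]),int(q[-1])) for q in seg if len(q)>2])
```

```text
from [ 0.4894 -0.0404  0.1599] yaw 0.006 t 14.05 | tool dx -0.0283 dy 0.3881 dz 0.0099 rz -0.197
x 0.04 row 135 lane px [281. 344.] [(251, 254), (278, 282), (346, 351), (358, 360), (367, 373)]
x 0.055 row 118 lane px [281. 345.] [(251, 254), (276, 284), (345, 354), (368, 373)]
x -0.02 row 201 lane px [281. 341.] [(251, 256), (274, 289), (334, 350), (363, 370)]
x -0.03 row 211 lane px [281. 341.] [(251, 256), (274, 289), (335, 350), (362, 369)]
```

Sa lies centred in its lane, at most 1 px off the centre line. Now to long_gouge_b.

jog_arm:
  motion:
    - [-0.0035, 0.0485, 0, 0, 0, 0, 0]
    - [-0.0035, 0.0485, 0, 0, 0, 0, 0]
    - [-0.0035, 0.0485, 0, 0, 0, 0, 0]
    - [-0.0035, 0.0485, 0, 0, 0, 0, 0]
    - [-0.0035, 0.0485, 0, 0, 0, 0, 0]

```text
time_s: 14.6
ee_pos: [0.4707, -0.2845, 0.1542]
eef_rot: [-3.141, 0.001, 0.006]
force: [0.1, 0.1, 0.1]
grip_width: 0.047
grip_force: 0.0
```

jog_arm:
  motion:
    - [-0.0035, 0.0485, 0, 0, 0, 0, 0]
    - [-0.0035, 0.0485, 0, 0, 0, 0, 0]
    - [-0.0035, 0.0485, 0, 0, 0, 0, 0]
    - [0, 0, 0, 0, 0, -0.12, 0]
    - [0, 0, 0, 0, 0, -0.077, 0]

```text
time_s: 15.1
ee_pos: [0.4609, -0.4292, 0.1532]
eef_rot: [-3.139, 0.001, 0.205]
force: [0.5, -0.1, 0.8]
grip_width: 0.0473
grip_force: 0.0
```

jog_arm:
  motion:
    - [0, 0, 0, 0, 0, 0, 0]
    - [0, 0, 0, 0, 0, 0, 0]

```text
time_s: 15.3
ee_pos: [0.4618, -0.428, 0.1546]
eef_rot: [-3.14, 0.001, 0.201]
force: [0.5, 0.5, -0.2]
grip_width: 0.0468
grip_force: 0.0
```

Run:
```python
from plan import *
o=ctrl.get_obs();m=ctrl.camera_model('wrist');im=ctrl.camera('wrist')[:,:,::-1].copy();cv2.imwrite('pics/w11.png',im)
hsv=cv2.cvtColor(im,cv2.COLOR_BGR2HSV)
print('exp butt/grasp/tip px',proj(m,[[.4026,-.441,.008],[.4634,-.4287,.008],[.5985,-.4010,.008]]).round(0).tolist())
k=cv2.inRange(hsv,(8,85,50),(28,255,255));k[235:]=0
for c in big(k,150):
    r=cv2.minAreaRect(c);x,y,w,h=cv2.boundingRect(c);print('handle?',np.round(r[0]),np.round(r[1]),(x,y,w,h))
for r in range(60,235,15):
    print(r,hsv[r,230:340:6,1].tolist())
go((.4634,-.4287),.203,.15)
```

```text
exp butt/grasp/tip px [[283.0, 255.0], [283.0, 198.0], [283.0, 49.0]]
handle? [282. 188.] [91. 13.] (276, 143, 14, 92)
60 [30, 32, 31, 31, 28, 28, 29, 28, 25, 17, 32, 28, 31, 31, 28, 29, 28, 29, 27]
75 [26, 26, 29, 25, 28, 29, 30, 28, 29, 18, 30, 29, 29, 28, 28, 28, 28, 28, 28]
90 [27, 27, 27, 27, 24, 28, 28, 29, 28, 20, 30, 29, 29, 30, 28, 30, 27, 28, 28]
105 [29, 29, 28, 28, 30, 29, 27, 27, 25, 24, 24, 23, 24, 24, 26, 26, 25, 26, 25]
120 [27, 27, 26, 28, 25, 23, 27, 26, 28, 27, 29, 29, 26, 24, 25, 26, 28, 28, 29]
135 [27, 26, 27, 27, 28, 27, 28, 26, 27, 28, 30, 29, 28, 29, 26, 28, 27, 26, 27]
150 [30, 29, 29, 29, 28, 28, 26, 27, 89, 104, 26, 26, 29, 29, 29, 29, 29, 30, 28]
165 [27, 26, 26, 26, 25, 27, 26, 28, 95, 109, 32, 26, 26, 29, 26, 25, 23, 26, 27]
180 [23, 26, 26, 28, 28, 28, 28, 28, 98, 109, 37, 36, 37, 34, 34, 32, 33, 36, 36]
195 [28, 27, 28, 29, 30, 29, 29, 27, 104, 108, 47, 36, 36, 34, 34, 38, 36, 34, 32]
210 [29, 27, 28, 29, 28, 31, 27, 31, 113, 97, 45, 38, 33, 36, 32, 35, 32, 32, 32]
225 [28, 30, 29, 30, 29, 26, 25, 27, 111, 75, 48, 36, 34, 36, 36, 36, 34, 34, 34]
from [ 0.4619 -0.428   0.1549] yaw 0.201 t 15.35 | tool dx 0.0013 dy 0.0010 dz 0.0049 rz -0.002
```

Run:
```python
from plan import *
m=ctrl.camera_model('wrist');im=cv2.imread('pics/w11.png');hsv=cv2.cvtColor(im,cv2.COLOR_BGR2HSV)
print('tip',[(r,int(hsv[r,281:287,1].mean()),int(hsv[r,281:287,2].mean())) for r in range(36,66,3)])
print('collar',[(r,int(hsv[r,280:285,1].mean())) for r in range(125,150,3)])
print('butt',[(r,int(hsv[r,278:285,1].mean()),int(hsv[r,278:285,2].mean())) for r in range(235,284,3)])
o=ctrl.get_obs()['ee_pos'];y=.201
for r in(45,50,133,143,255,260,265,270):
    d=cast(m,[(282,r)],.008)[0]-o;print(r,(d[0]*np.cos(y)+d[1]*np.sin(y)).round(4),end=' ')
```

```text
tip [(36, 29, 207), (39, 29, 207), (42, 31, 207), (45, 29, 207), (48, 31, 207), (51, 26, 192), (54, 17, 168), (57, 17, 169), (60, 17, 170), (63, 16, 171)]
collar [(125, 23), (128, 25), (131, 25), (134, 24), (137, 26), (140, 26), (143, 87), (146, 94), (149, 95)]
butt [(235, 84, 216), (238, 91, 191), (241, 100, 148), (244, 100, 148), (247, 103, 148), (250, 105, 147), (253, 89, 147), (256, 31, 147), (259, 31, 144), (262, 34, 141), (265, 34, 141), (268, 34, 139), (271, 35, 141), (274, 34, 141), (277, 33, 140), (280, 34, 141), (283, 35, 141)]
45 0.1426 50 0.1385 133 0.0652 143 0.0558 255 -0.0607 260 -0.0664 265 -0.0722 270 -0.078
```

The gouge's tip is at row 51 and its butt at row 254, giving a length of 0.197 m. The grasp point is within 1 mm of the TCP, so I'll descend.

jog_arm:
  motion:
    - [0.001, 0, 0.045, 0, 0, 0, 0]
    - [0, 0, 0.045, 0, 0, 0, 0]
    - [0, 0, 0.035, 0, 0, 0, 0]
    - [0, 0, 0.015, 0, 0, 0, 0]
    - [0, 0, 0.008, 0, 0, 0, 0]

```text
time_s: 15.85
ee_pos: [0.4628, -0.4278, 0.0066]
eef_rot: [-3.141, 0.001, 0.202]
force: [1.2, 0.7, 0.7]
grip_width: 0.0472
grip_force: 0.0
```

jog_arm:
  motion:
    - [0, 0, 0, 0, 0, 0, 0]
    - [0, 0, 0, 0, 0, 0, -1]
    - [0, 0, 0, 0, 0, 0, -1]
    - [0, 0, 0, 0, 0, 0, -1]
    - [0, 0, 0, 0, 0, 0, -1]

```text
time_s: 16.35
ee_pos: [0.4631, -0.4283, 0.0081]
eef_rot: [3.141, -0.001, 0.203]
force: [-0.4, 0.1, 1.0]
grip_width: 0.0183
grip_force: 0.0
```

jog_arm:
  motion:
    - [0, 0, 0, 0, 0, 0, -1]
    - [0, 0, 0, 0, 0, 0, -1]
  squeeze: 20

```text
time_s: 16.55
ee_pos: [0.463, -0.4282, 0.0077]
eef_rot: [3.141, -0.0, 0.203]
force: [-0.8, 1.0, 3.4]
grip_width: 0.013
grip_force: 19.4
```

The grip is near the fingertips, so I'll regrip about 4 mm lower.

jog_arm:
  motion:
    - [0, 0, 0, 0, 0, 0, -0.3]
    - [0, 0, 0, 0, 0, 0, -0.3]
    - [0, 0, 0.0045, 0, 0, 0, -0.3]
    - [0, 0, 0, 0, 0, 0, -0.3]
    - [0, 0, 0, 0, 0, 0, -1]

```text
time_s: 17.05
ee_pos: [0.4628, -0.428, 0.0026]
eef_rot: [-3.141, 0.0, 0.203]
force: [0.1, -0.4, -0.2]
grip_width: 0.0283
grip_force: 0.0
```

jog_arm:
  motion:
    - [0, 0, 0, 0, 0, 0, -1]
    - [0, 0, 0, 0, 0, 0, -1]
    - [0, 0, 0, 0, 0, 0, -1]
    - [0, 0, 0, 0, 0, 0, -1]

```text
time_s: 17.45
ee_pos: [0.4629, -0.4281, 0.003]
eef_rot: [3.142, -0.0, 0.203]
force: [0.0, 0.4, 0.3]
grip_width: 0.0135
grip_force: 20.0
```

jog_arm:
  motion:
    - [0, 0, -0.02, 0, 0, 0, -1]
    - [0, 0, -0.03, 0, 0, 0, -1]
    - [0, 0, -0.04, 0, 0, 0, -1]
    - [0, 0, -0.05, 0, 0, 0, -1]
    - [0, 0, 0, 0, 0, 0, -1]

```text
time_s: 17.95
ee_pos: [0.4648, -0.43, 0.1503]
eef_rot: [3.132, -0.006, 0.203]
force: [0.3, 0.7, -0.3]
grip_width: 0.0137
grip_force: 20.0
```

Run:
```python
from plan import *
go(LR(-.038,.028),.142,.14)
im=ctrl.camera('wrist')[:,:,::-1].copy();cv2.imwrite('pics/w12.png',im)
for n in('pics/w5.png','pics/w12.png'):
    h=cv2.cvtColor(cv2.imread(n),cv2.COLOR_BGR2HSV);print([int(x) for x in h[100:240:5,281:286,1].mean(1)])
    for r in(60,180,220):print(r,h[r,262:306:2,1].tolist())
```

```text
from [ 0.4648 -0.43    0.1503] yaw 0.203 t 17.95 | tool dx 0.1240 dy -0.5899 dz 0.0103 rz 0.061
[24, 26, 25, 27, 27, 28, 27, 31, 27, 25, 25, 25, 25, 25, 92, 94, 95, 96, 100, 104, 108, 119, 117, 119, 117, 118, 120, 119]
60 [27, 28, 28, 29, 28, 27, 26, 27, 21, 18, 17, 19, 28, 28, 28, 27, 28, 27, 28, 28, 27, 27]
180 [135, 124, 132, 145, 145, 100, 89, 92, 88, 93, 97, 94, 97, 104, 106, 111, 149, 149, 154, 141, 133, 144]
220 [153, 152, 155, 157, 133, 105, 107, 111, 111, 118, 115, 112, 120, 121, 118, 120, 126, 160, 161, 162, 157, 161]
[20, 20, 19, 20, 20, 20, 20, 25, 25, 24, 26, 26, 77, 96, 97, 99, 103, 105, 107, 107, 108, 108, 109, 111, 120, 121, 122, 120]
60 [28, 28, 28, 30, 29, 29, 30, 31, 24, 17, 16, 20, 32, 31, 30, 30, 30, 28, 30, 28, 30, 30]
180 [28, 29, 31, 29, 31, 79, 100, 98, 92, 95, 102, 105, 107, 116, 114, 99, 39, 35, 34, 36, 35, 32]
220 [27, 28, 31, 31, 42, 111, 116, 114, 118, 122, 125, 122, 127, 123, 121, 115, 59, 36, 34, 33, 33, 30]
```

Lb is held straight. I'll carry it to the long rack's left lane.

jog_arm:
  motion:
    - [0.0095, -0.0454, 0, 0, 0, 0, -1]
    - [0.0095, -0.0454, 0, 0, 0, 0, -1]
    - [0.0095, -0.0454, 0, 0, 0, 0, -1]
    - [0.0095, -0.0454, 0, 0, 0, 0, -1]
    - [0.0095, -0.0454, 0, 0, 0, 0, -1]

```text
time_s: 18.5
ee_pos: [0.4629, -0.1942, 0.1418]
eef_rot: [-3.14, 0.001, 0.203]
force: [0.9, -0.2, -0.9]
grip_width: 0.0138
grip_force: 20.0
```

jog_arm:
  motion:
    - [0.0095, -0.0454, 0, 0, 0, 0, -1]
    - [0.0095, -0.0454, 0, 0, 0, 0, -1]
    - [0.0095, -0.0454, 0, 0, 0, 0, -1]
    - [0.0095, -0.0454, 0, 0, 0, 0, -1]
    - [0.0095, -0.0454, 0, 0, 0, 0, -1]

```text
time_s: 19.0
ee_pos: [0.4637, 0.0375, 0.142]
eef_rot: [-3.141, 0.001, 0.203]
force: [0.2, -0.5, -0.2]
grip_width: 0.0134
grip_force: 20.0
```

jog_arm:
  motion:
    - [0.0095, -0.0454, 0, 0, 0, 0, -1]
    - [0.0095, -0.0454, 0, 0, 0, 0, -1]
    - [0.0095, -0.0454, 0, 0, 0, 0, -1]
    - [0, 0, 0.015, 0, 0, 0.061, -1]
    - [0, 0, 0.02, 0, 0, 0, -1]

```text
time_s: 19.5
ee_pos: [0.4646, 0.1762, 0.1069]
eef_rot: [3.142, 0.0, 0.142]
force: [0.9, -0.6, -0.6]
grip_width: 0.0139
grip_force: 20.0
```

jog_arm:
  motion:
    - [0, 0, 0, 0, 0, 0, -1]
    - [0, 0, 0, 0, 0, 0, -1]

```text
time_s: 19.7
ee_pos: [0.4647, 0.1747, 0.1076]
eef_rot: [3.141, 0.001, 0.142]
force: [0.8, -0.4, 0.2]
grip_width: 0.0136
grip_force: 20.0
```

Run:
```python
from plan import *
go((.467,.1723),.142,.036)
m=ctrl.camera_model('wrist');im=ctrl.camera('wrist')[:,:,::-1].copy();cv2.imwrite('pics/w13.png',im)
hsv=cv2.cvtColor(im,cv2.COLOR_BGR2HSV)
rk=cv2.inRange(hsv,(3,120,40),(16,255,255))
for x in(.03,.05,.07):
    P=proj(m,[np.r_[LR(x,y),.01] for y in(.056,-.056)]);r=int(P[0,1]);c=np.where(rk[r,:430])[0];g=np.where(hsv[r,262:306,1]<80)[0]+262
    print('row',r,'pred',P[:,0].round(0),'seen',c.min(),c.max(),'blade',g.min(),g.max())
print([int(x) for x in hsv[100:240:5,281:286,1].mean(1)])
```

```text
from [0.4647 0.1747 0.1076] yaw 0.142 t 19.7 | tool dx 0.0019 dy 0.0026 dz 0.0716 rz -0.000
row 128 pred [250. 388.] seen 251 384 blade 279 285
row 102 pred [249. 390.] seen 251 387 blade 279 285
row 75 pred [249. 392.] seen 250 388 blade 278 285
[27, 25, 26, 25, 29, 28, 30, 25, 24, 23, 24, 24, 75, 92, 93, 96, 100, 103, 104, 104, 103, 104, 114, 118, 119, 118, 120, 119]
```

jog_arm:
  motion:
    - [0.002, 0.0025, 0.025, 0, 0, 0, -1]
    - [0, 0, 0.02, 0, 0, 0, -1]
    - [0, 0, 0.018, 0, 0, 0, -1]
    - [0, 0, 0.009, 0, 0, 0, -1]
    - [0, 0, 0, 0, 0, 0, -1]

```text
time_s: 20.25
ee_pos: [0.4673, 0.1724, 0.0358]
eef_rot: [3.142, 0.001, 0.141]
force: [-0.4, -0.7, -0.6]
grip_width: 0.0139
grip_force: 20.0
```

Run:
```python
from plan import *
go((.467,.1723),.142,.036);print(ctrl.get_obs()['force'])
```

```text
from [0.4673 0.1724 0.0358] yaw 0.141 t 20.25 | tool dx -0.0003 dy 0.0001 dz -0.0002 rz -0.001
[-0.35386687 -0.73815752 -0.5572121 ]
```

Position is on target with no contact forces. I'll release, retreat and check.

jog_arm:
  motion:
    - [0, 0, 0, 0, 0, 0, -0.2]
    - [0, 0, 0, 0, 0, 0, -0.2]
    - [0, 0, 0, 0, 0, 0, -0.2]
    - [0, 0, -0.02, 0, 0, 0, -0.2]
    - [0, 0, -0.04, 0, 0, 0, -0.2]

```text
time_s: 20.75
ee_pos: [0.466, 0.1723, 0.095]
eef_rot: [3.141, 0.004, 0.142]
force: [0.3, 0.6, 0.5]
grip_width: 0.0374
grip_force: 0.0
```

jog_arm:
  motion:
    - [0, 0.02, -0.04, 0, 0, 0, 0]
    - [0, 0.03, -0.02, 0, 0, 0, 0]
    - [0, 0.03, -0.02, 0, 0, 0, 0]
    - [0, 0.02, 0, 0, 0, 0, 0]
    - [0, 0, 0, 0, 0, 0, 0]

```text
time_s: 21.25
ee_pos: [0.4819, 0.072, 0.1769]
eef_rot: [3.141, -0.002, 0.139]
force: [-0.1, 0.5, -0.7]
grip_width: 0.0471
grip_force: 0.0
```

jog_arm:
  motion:
    - [0, 0, 0, 0, 0, 0, 0]
    - [0, 0, 0, 0, 0, 0, 0]

```text
time_s: 21.45
ee_pos: [0.4812, 0.0744, 0.1757]
eef_rot: [-3.141, 0.001, 0.142]
force: [0.9, -0.7, -0.3]
grip_width: 0.0468
grip_force: 0.0
```

Run:
```python
from plan import *
m=ctrl.camera_model('wrist');im=ctrl.camera('wrist')[:,:,::-1].copy();cv2.imwrite('pics/w14.png',im)
hsv=cv2.cvtColor(im,cv2.COLOR_BGR2HSV);S=cv2.GaussianBlur(hsv,(3,3),0)[:,:,1]
rk=cv2.inRange(hsv,(3,120,40),(16,255,255))
for n,R,zz,half in(('L',LR,.039,.1),('S',SR,.039,.075)):
  for y in(.028,-.028):
    out=[]
    for x in(.04,-.02,-.05):          # across: offset of the non-board strip from lane centre, mm
        ys=np.arange(-.016,.0165,.0005);P=proj(m,[np.r_[R(x,y+d),zz] for d in ys]).round().astype(int)
        if P.min()<0 or P[:,1].max()>419 or P[:,0].max()>559: out.append('out');continue
        k=np.array([rk[q[1],q[0]]==0 for q in P]);out.append((x,(ys[k].mean()*1000).round(1) if k.any() else None,int(k.sum())/2))
    xs=np.arange(-half-.02,half+.021,.002);P=proj(m,[np.r_[R(x,y),zz] for x in xs]).round().astype(int)
    print(n,y,out);print('   along',[(int(x*1000),int(S[q[1],q[0]])) for x,q in zip(xs,P) if abs(abs(x)-half)<.012 and 0<=q[0]<560 and 0<=q[1]<420])
print(ctrl.get_obs()['ee_pos'].round(3))
```

```text
L 0.028 [(0.04, np.float64(-0.4), 10.5), (-0.02, np.float64(0.5), 14.5), (-0.05, np.float64(0.3), 16.0)]
   along [(-112, 27), (-110, 27), (-108, 26), (-106, 26), (-104, 26), (-102, 29), (-99, 36), (-97, 73), (-95, 84), (-93, 82), (-91, 79), (-89, 78), (88, 17), (90, 17), (92, 17), (94, 17), (96, 18), (98, 18), (100, 20), (102, 70), (104, 41), (106, 32), (108, 33), (110, 32)]
L -0.028 [(0.04, np.float64(0.2), 6.5), (-0.02, np.float64(-0.5), 15.5), (-0.05, np.float64(-0.2), 16.0)]
   along [(-112, 36), (-110, 33), (-108, 38), (-106, 43), (-104, 72), (-102, 46), (-99, 32), (-97, 42), (-95, 57), (-93, 62), (-91, 76), (-89, 62), (88, 19), (90, 17), (92, 17), (94, 16), (96, 18), (98, 18), (100, 17), (102, 20), (104, 28), (106, 30), (108, 30), (110, 30)]
S 0.028 [(0.04, np.float64(2.0), 4.5), (-0.02, np.float64(-0.2), 15.0), (-0.05, np.float64(0.5), 31.5)]
   along [(-87, 36), (-84, 36), (-82, 36), (-80, 36), (-78, 36), (-76, 36), (-74, 49), (-72, 75), (-70, 118), (-68, 120), (-66, 119), (-64, 119), (63, 33), (65, 26), (67, 40), (69, 29), (71, 38), (73, 58), (75, 44), (77, 93), (79, 131), (81, 53), (83, 28), (85, 28)]
S -0.028 [(0.04, np.float64(-8.8), 13.5), (-0.02, np.float64(-2.2), 28.0), (-0.05, np.float64(-0.3), 31.5)]
   along [(-87, 35), (-84, 36), (-82, 36), (-80, 36), (-78, 36), (-76, 36), (-74, 63), (-72, 112), (-70, 117), (-68, 107), (-66, 99), (-64, 103), (63, 17), (65, 19), (67, 18), (69, 17), (71, 17), (73, 16), (75, 41), (77, 129), (79, 146), (81, 66), (83, 28), (85, 29)]
[0.481 0.075 0.176]
```

All four gouges are within about 3 mm of centre in the right lanes, and the arm is clear of everything. Handing in.

```bash
python3 -c "
from station import ctrl
print(ctrl.hand_in())"
```

```text
the job is handed in; nothing more can be done
None
```

I placed both short gouges on the shorter rest and both long ones on the longer rest, handles towards the robot and measured within about 3 mm of centre; I handed the job in at about 21.5 s without seeing a verdict.

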